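# Close a split core box with a trigger clamp, then release the clamp

### The job

Work the trigger of the bench clamp, squeeze by squeeze, until its jaw has pushed the two halves of the wooden core box fully together, then press the clamp's release tab so that the jaw runs all the way back and the box is left shut. Do not push the jaw or the box by hand, ease off as soon as you feel the halves meet (the jaw must never bear on the box with more than 25 N), and leave the tin, the brush and the rammer where they are.

Things in the scene. Friction and masses are not known exactly. Their poses are not given: they have to be found in the camera images.
- clamp: Board 370 x 150 x 18 mm carrying the bench clamp; fixed, it does not move. Origin on its underside, in the plane of the clamp bar. Its x axis is the clamping direction (trigger, then handle, then release tab, jaw, core box, all along +x); y points to the side away from the release tab; z up. Bar and rack run at y = 0, tops 45 mm above the bench, and stick out up to 45 mm behind the trigger.
- trigger_grip (a point): Middle of the squeezing surface of the trigger: black upright plate 10 mm thick, 26 mm wide (clamp y), rising from 53 to 125 mm above the bench. This point is on its back (-x) face, 105 mm above the bench. Squeezing moves it towards the handle, along clamp +x. Free space behind and above it.
- handle_grip (a point): Point on the front (+x) face of the fixed black handle, an upright post 14 mm thick, 26 mm wide, up to 125 mm above the bench; this point is 105 mm above the bench. Trigger back to handle front: 48 mm at rest, 26 mm fully squeezed. In front of it is free space above 65 mm up to the jaw, whose back is 62 mm ahead at jaw travel 0.
- trigger (a joint): Trigger stroke: 0 at rest, 0.022 m fully squeezed. Spring 2.6 to 4.3 N brings it back. The first 4 mm are idle, then within 6 mm its pawl catches a 6 mm pitch rack and pushes the jaw along 1:1. Force at the trigger = its spring + 3 to 6 N (jaw spring, ratchet) + the push of the jaw on the box: about 18 N shuts the box. Let it fully back (under 2 mm) between strokes; a stroke nets 6 to 18 mm.
- jaw (a joint): Travel of jaw and bar along clamp +x: 0 fully back, at most 0.058 m. A ratchet (6 mm pitch) holds it between strokes, so it may slip back up to 6 mm as the trigger is let go; a light spring (3 N) runs it back to 0 when the release tab is pressed with the trigger at rest. The box is shut at a travel between 0.026 and 0.046 m.
- jaw_face (a point): Middle of the front face of the jaw, a black plate with a rubber pad, 40 mm wide, 50 mm high, 58 mm above the bench at this point; it meets the point on the back of the moving half.
- box_half (a joint): Gap between the two halves of the core box: 0 shut, up to 0.018 m open. Stiff on its dowels: sliding shut takes about 7 N from the jaw and it stays where it is left; at 0 it stops hard against the fixed half.
- half_face (a point): Middle of the back of the moving half (a steel wear plate, 40 x 44 mm), which the jaw meets, 56 mm above the bench. The core box is light wood, 80 mm wide, 60 mm high, each half 50 mm long, with an upright bore between the halves; the far half stands fixed against a steel stop.
- release (a joint): Release tab: 0 at rest, 0.30 rad fully down. It lets the jaw go beyond about 0.15 rad (tab 5 mm down). Spring: 0.5 to 1.5 N at the tab; at full travel it meets a hard stop.
- release_tab (a point): Middle of the top of the release tab, a flat bright steel plate 30 mm (clamp x) by 26 mm, 5 mm thick, 60 mm above the bench, beside the clamp bar (57 mm from it on the -y side) and 34 mm in front of the handle's front face. Press it straight down from above; at full travel this point has gone down about 10 mm.
- tin: Closed steel tin, 72 mm across, 85 mm high, standing on the bench beside the box; loose. Origin at the middle of its underside. Leave it.
- brush: Bench brush lying on the bench on the far side of the clamp from the release tab; loose. Leave it.
- rammer: Wooden hand rammer, 60 mm across at the foot, 147 mm high, standing on the bench on the release-tab side of the clamp, beyond the trigger end; loose. Origin at the middle of its underside. Leave it.

How it is judged:
By the outcome, as a careful person would: the job done as asked, in the order asked, and still so for the second after the job is handed in, with the robot touching nothing.
It also fails if it takes over 58 s, if anything falls off the work surface, if the arm or the gripper's body presses on something with over 40 N, if the wrist force passes 120 N, or if a joint passes its speed limit or range.

### The arm

A 6-joint arm with a two-finger parallel gripper is mounted at the origin on the work surface. World frame = base frame: x ahead of the robot, y to its left, z up, the work surface at z = 0. Lengths are in m, angles in rad, forces in N, time in s.
With the tool pointing down it reaches from about 0.275 to 0.725 m from the base axis. Payload 5.6 kg.
Tool frame: the origin (TCP) lies on the centre line of the jaws, within the pads' length; the fingertips stand manip.finger_overhang ahead of it and the grasp point (between the pads) is the TCP (manip.finger_overhang is the distance from the TCP to the fingertips, in m); z points along the fingers, y is the direction in which the jaws open and shut (so a half turn about z gives the same grasp; the last joint's range is limited). The gripper opens to 85 mm and grips with 20 to 120 N. Pads are 22 mm wide; open, the fingers measure 114 mm over their backs; the gripper's body (76 mm by 85 mm) begins 54 mm behind the grasp point. The pads swing forward as they close: fully open they stand 13 mm farther back than shut.
Start: joints at [-0.946, 0.255, 0.108, 0, -1.424, -0.285], TCP at [0.183, -0.519, 0.25] pointing down, gripper open.
Joint ranges: [-2.95, 2.95], [-1.21, 1.97], [-1.09, 1.5], [-2.87, 1.71], [-2.94, -0.07], [-3.05, 3.05]. Speed limits (rad/s): [2.57, 2.57, 3.14, 3.14, 3.14, 3.14].

### API

Orientations are given as a rotation vector (axis times angle).
In Python, from bench import manip gives the robot as it stands.
- The arm moves only by the tool drive_tool, never from a script. Its argument "plan" is a list of rows, each an object with "travel": the shift along the tool's x, y, z in units of 0.5 m (1.0 is 0.5 m), a list of three; "delta_rot": the turn, a rotation vector about the tool's x, y, z in units of pi rad (1.0 is pi rad), a list of three. In form: [{"travel": [x, y, z], "delta_rot": [rx, ry, rz]}, ...]. A call has 1 to 5 rows; each row is the pose to reach, as a shift and turn from the pose commanded when the call began, along the tool's axes at that moment, turning the shorter way round; what a row does not reach only later rows make up. A row lasts 1/8 s, in which the tool goes at most 62.5 mm and 10.7 degrees, less where a joint would pass 70% of its speed; a pose out of reach is approached as far as the arm can. A call with a number of a shift or a turn outside -1 to 1 is refused whole. A call with a gripper value outside its range is refused whole. "gripper" is the gripper's target within -1 to 1 (shut at 1, half-way at 0, fully open at -1), set as the call begins (left out, the last holds). The fingers move at their own pace and stop on an object; "grip_force" is the grip in N (left out, the last holds). Time passes only in rows, so rows that repeat a pose let the fingers close. It gives the time, the measured TCP pose, the force and the opening at its end, in the units of the state.
- manip.get_state(): the state, without advancing time (a new reading comes with each control period).
- manip.camera(name): name is "side" or "top" or "wrist"; returns a dict with "color" (384x512x3 uint8, red, green, blue), "K" (3x3 intrinsics, pixels), "T" (4x4, takes a point from camera to world coordinates). Camera axes: x right, y up, looking along -z (the intrinsics and any distortion apply to the point x, -y, -z); pixel columns grow to the right and rows downward; lengths in m; the calibration is good to about 2 mm. A picture is of the moment at which its call begins. There is no depth.
- manip.job_done(): hands the job in, once; it reports no verdict.
The state is a dict: "time_s": time; "qpos": joint angles; "dq": joint speeds; "effort": joint torques, N m; "tcp_pos": TCP position; "eef_rot": TCP orientation; "contact_force": force on the tool from outside, world axes, zero at the start; "ft_torque": the same for the moment, N m; "gripper_width": finger opening in m.
Only numpy, scipy, OpenCV 4.12 (cv2) and the standard library are available. Lean on these libraries where they do the work, as an engineer would, in place of code of your own. Each camera call takes 0.05 s, during which the arm holds its last target.

## Working session

There is one attempt and no reset: what is moved stays moved. The work goes in short steps, Python scripts to look and compute and a tool call to move; the robot and the scene stay as the last step left them, time stands still between calls to the robot, and variables do not carry over. Pictures are saved under pics/ and viewed, and the job is handed in when it is done.

Besides the shell and the picture viewer there is one more tool, called after "Emit:" by a JSON object that holds its "api" and its "payload". drive_tool: Moves the arm, as the interface text tells. Shifts and turns lie within -1 to 1; 1 stands for 0.5 m of shift or pi rad of turn. Its arguments: {"type":"object","properties":{"plan":{"type":"array","items":{"type":"object","properties":{"travel":{"type":"array","items":{"type":"number"}},"delta_rot":{"type":"array","items":{"type":"number"}}}}},"gripper":{"type":"number"},"grip_force":{"type":"number"}},"required":["plan"]}

```bash
mkdir -p pics; ls; python3 - <<'E'
from bench import manip
import cv2
s=manip.get_state()
for k,v in s.items(): print(k,v)
print(manip.finger_overhang)
for n in("side","top","wrist"):
    c=manip.camera(n); cv2.imwrite(f"pics/{n}0.png",c["color"][:,:,::-1]); print(n,c["K"].tolist(),c["T"].round(4).tolist(),[k for k in c])
E
```

```text
pics
time_s 0.0
qpos [-9.46432508e-01  2.55739829e-01  1.06984148e-01 -4.74419233e-04
 -1.42388261e+00 -2.84596828e-01]
dq [-4.62374336e-04  7.80987511e-04  2.26111014e-03 -1.01374330e-05
 -5.16577337e-04 -4.81698587e-04]
effort [-5.00703136e-04 -3.86628270e+01  2.37940335e+01  5.36514223e+00
 -6.11431329e-03  2.87036933e-06]
tcp_pos [ 0.18319657 -0.51810213  0.24939151]
eef_rot [ 5.30967453e-01 -3.09600355e+00 -2.92286413e-03]
contact_force [-0.69516379  0.10553042  0.02698794]
ft_torque [-0.02730927  0.01376108 -0.00817299]
gripper_width 0.08509893144335268
0.019
side [[432.590274986679, 0.0, 261.5564778252037], [0.0, 432.590274986679, 199.63184441273722], [0.0, 0.0, 1.0]] [[0.9231, 0.1936, -0.3323, 0.2991], [-0.3844, 0.4433, -0.8097, -0.6055], [-0.0095, 0.8752, 0.4836, 0.4446], [0.0, 0.0, 0.0, 1.0]] ['color', 'K', 'T']
top [[427.70817889772115, 0.0, 250.02527031563176], [0.0, 427.70817889772115, 191.48903021715705], [0.0, 0.0, 1.0]] [[0.0068, 0.998, -0.0624, 0.4755], [-0.9993, 0.0091, 0.0366, 0.0053], [0.0371, 0.0621, 0.9974, 0.869], [0.0, 0.0, 0.0, 1.0]] ['color', 'K', 'T']
wrist [[316.18046909293804, 0.0, 254.03787865725383], [0.0, 316.18046909293804, 196.09397778309912], [0.0, 0.0, 1.0]] [[-0.3337, -0.903, -0.2705, 0.1128], [0.9427, -0.319, -0.0979, -0.5426], [0.0021, -0.2876, 0.9577, 0.3744], [0.0, 0.0, 0.0, 1.0]] ['color', 'K', 'T']
```

View pics/side0.png

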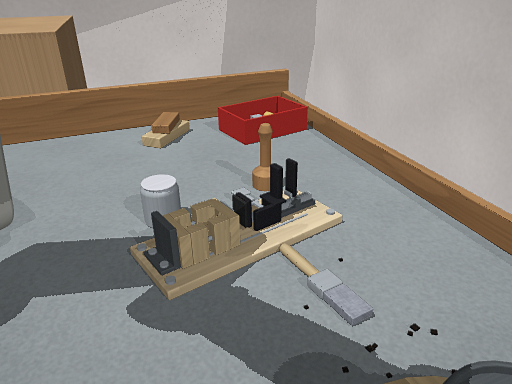

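View pics/top0.png

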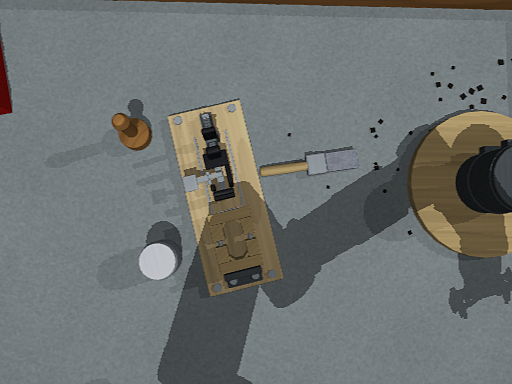

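View pics/wrist0.png

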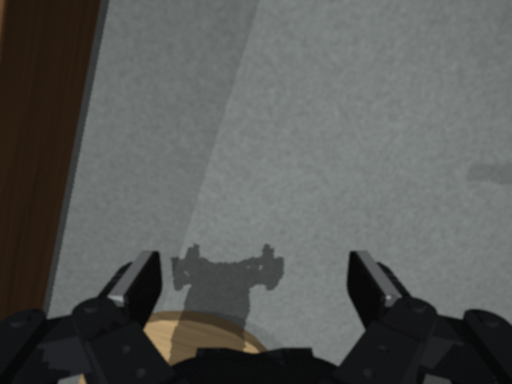

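```bash
cat > h.py <<'E'
import numpy as np,cv2
from bench import manip
def cam(n):
    return manip.camera(n)
def px2w(c,u,v,z):
    K=c["K"];T=c["T"]
    d=np.array([(u-K[0,2])/K[0,0],-(v-K[1,2])/K[1,1],-1.0])
    d=T[:3,:3]@d;o=T[:3,3]
    return o+d*(z-o[2])/d[2]
def w2px(c,p):
    K=c["K"];T=c["T"]
    q=T[:3,:3].T@(np.asarray(p,float)-T[:3,3])
    return np.array([K[0,2]+K[0,0]*q[0]/-q[2],K[1,2]-K[1,1]*q[1]/-q[2]])
def crop(c,x0,y0,x1,y1,f,name):
    im=cv2.resize(c["color"][y0:y1,x0:x1,::-1],None,fx=f,fy=f,interpolation=cv2.INTER_CUBIC)
    cv2.imwrite("pics/"+name,im)
E
python3 - <<'E'
from h import *
t=cam("top");s=cam("side")
import pickle
pickle.dump((t,s),open("c0.pkl","wb"))
crop(t,150,90,300,305,2.7,"topz.png")
crop(s,120,140,350,300,3.4,"sidez.png")
for uv in [(168,116),(240,99),(283,278),(210,296)]: print(px2w(t,*uv,0.018).round(4))
E
```

```text
[0.6787 0.1395 0.018 ]
[ 0.7158 -0.0044  0.018 ]
[ 0.3581 -0.0923  0.018 ]
[0.323  0.0511 0.018 ]
```

View pics/topz.png

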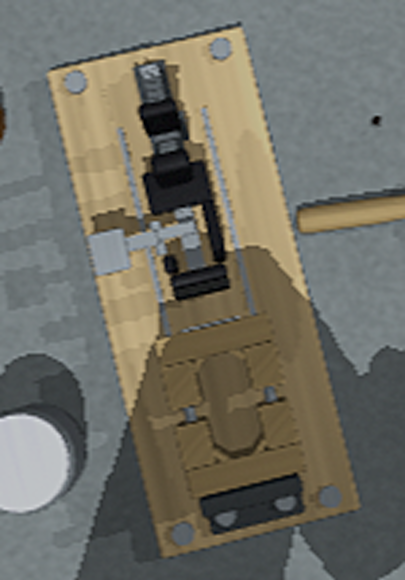

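View pics/sidez.png

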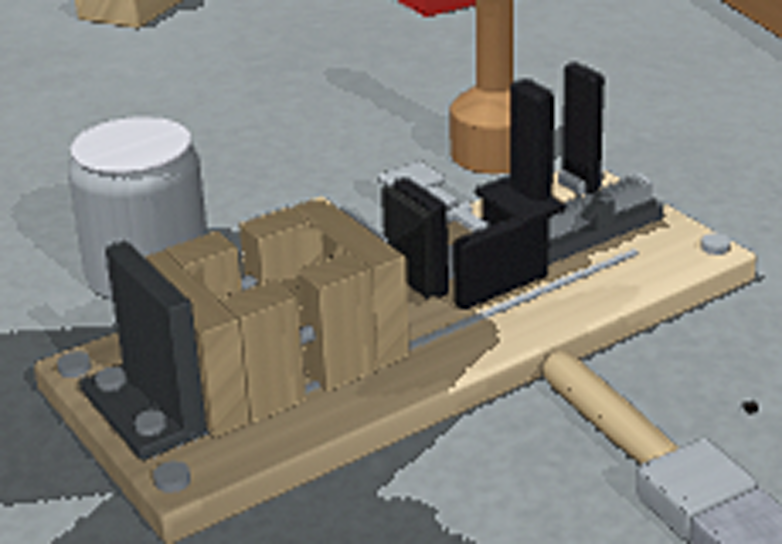

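```bash
python3 - <<'E'
from h import *
import pickle
t,s=pickle.load(open("c0.pkl","rb"))
crop(t,190,105,250,165,10,"topzz.png")
crop(s,228,150,318,232,8,"sidezz.png")
E
```

```text
(no output)
```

View pics/topzz.png

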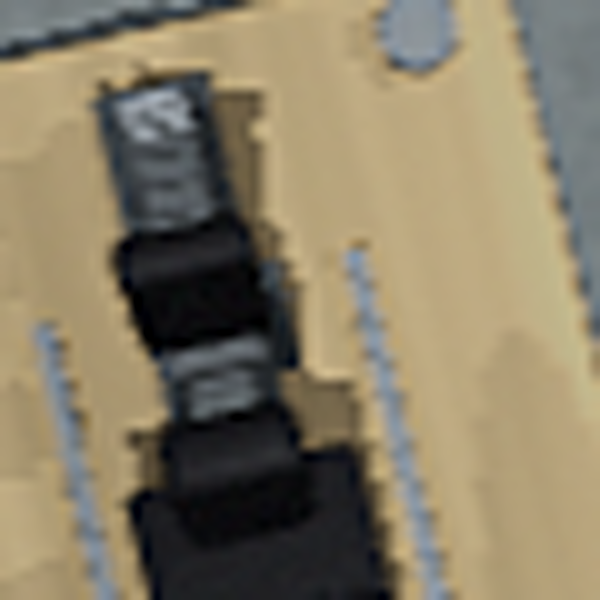

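View pics/sidezz.png

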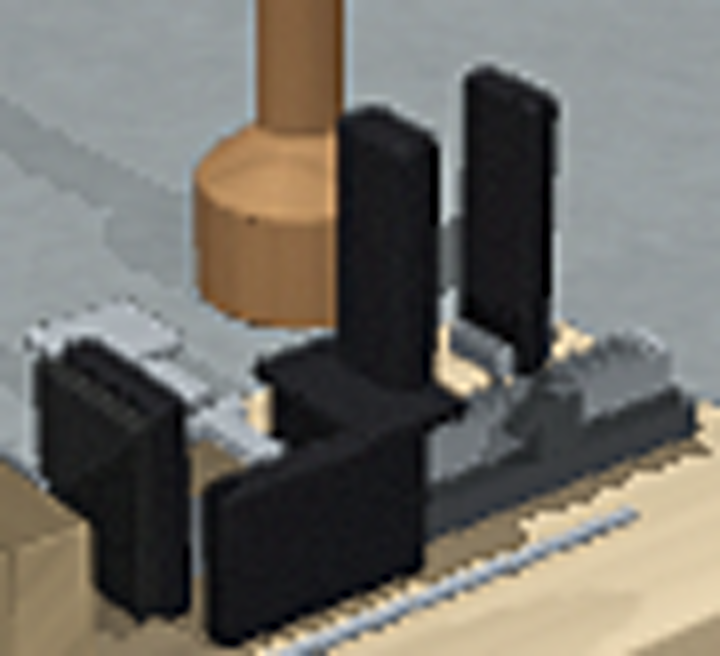

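```bash
python3 - <<'E'
from h import *
import pickle
t,s=pickle.load(open("c0.pkl","rb"))
C=lambda x,y,f,x0,y0:((x+.5)/f-.5+x0,(y+.5)/f-.5+y0)
print("top")
T=[(115,245),(240,222),(265,270),(130,290)];H=[(162,430),(290,405),(305,465),(180,490)]
A=np.array([px2w(t,*C(*p,10,190,105),.125) for p in T]);print(A.round(4),A.mean(0).round(4))
B=np.array([px2w(t,*C(*p,10,190,105),.125) for p in H]);print(B.round(4),B.mean(0).round(4))
d=B.mean(0)-A.mean(0);print(d,np.hypot(*d[:2]),np.degrees(np.arctan2(d[1],d[0])))
print("side")
# trigger visible: top front left(470,75)->near corners
for p in [(470,75),(490,66),(555,100),(545,112),(340,120),(365,108),(437,140),(420,150)]: print(p,px2w(s,*C(*p,8,228,150),.125).round(4))
# tab in top
print("tab")
for p in [(90,236),(122,229),(130,268),(97,275)]: print(px2w(t,*C(*p,2.7,150,90),.06).round(4))
E
```

```text
top
[[0.6309 0.0646 0.125 ]
 [0.6353 0.0428 0.125 ]
 [0.6269 0.0384 0.125 ]
 [0.623  0.0619 0.125 ]] [0.629  0.0519 0.125 ]
[[0.5983 0.056  0.125 ]
 [0.603  0.0337 0.125 ]
 [0.5925 0.031  0.125 ]
 [0.5878 0.0527 0.125 ]] [0.5954 0.0433 0.125 ]
[-0.03360982 -0.00858652  0.        ] 0.03468930835115665 -165.66881963043514
side
(470, 75) [0.6199 0.0543 0.125 ]
(490, 66) [0.6263 0.0571 0.125 ]
(555, 100) [0.6314 0.0338 0.125 ]
(545, 112) [0.6264 0.0288 0.125 ]
(340, 120) [0.5825 0.0434 0.125 ]
(365, 108) [0.5903 0.0471 0.125 ]
(437, 140) [0.5978 0.0249 0.125 ]
(420, 150) [0.5922 0.0217 0.125 ]
tab
[0.5522 0.1025 0.06  ]
[0.5574 0.0803 0.06  ]
[0.53   0.0743 0.06  ]
[0.5249 0.0972 0.06  ]
```

```bash
python3 - <<'E'
from h import *
import pickle
t,s=pickle.load(open("c0.pkl","rb"))
C=lambda x,y,f,x0,y0:((x+.5)/f-.5+x0,(y+.5)/f-.5+y0)
for p in [(757,262),(165,517),(38,370)]: print(p,px2w(s,*C(*p,3.4,120,140),.018).round(4))
ex=np.array([-.971,-.240]);ey=np.array([.24,-.971])
for n,c in (("trig",(.629,.0519)),("hand",(.5954,.0433))):
  for z in(.125,):
    h=5 if n=="trig" else 7
    for a in(-1,1):
      for b in(-1,1):
        p=np.array(c)+ex*a*h*1e-3+ey*b*.013
        print(n,a,b,((w2px(s,[*p,z])-[228,150])*8).round())
E
```

```text
(757, 262) [ 0.7068 -0.0143  0.018 ]
(165, 517) [ 0.3577 -0.0955  0.018 ]
(38, 370) [0.3222 0.0393 0.018 ]
trig -1 -1 [487.  46.]
trig -1 1 [560.  82.]
trig 1 -1 [454.  56.]
trig 1 1 [527.  92.]
hand -1 -1 [378.  81.]
hand -1 1 [450. 118.]
hand 1 -1 [329.  96.]
hand 1 1 [401. 134.]
```

```bash
cat >> h.py <<'E'
from scipy.spatial.transform import Rotation as R
TH=np.radians(-166.1)
EX=np.array([np.cos(TH),np.sin(TH),0]);EY=np.array([-np.sin(TH),np.cos(TH),0])
RT=R.from_matrix(np.c_[EX,-EY,[0,0,-1]])
def go(p,rot=RT):
    s=manip.get_state()
    r=R.from_rotvec(s["eef_rot"])
    print("travel",(r.inv().apply(np.asarray(p)-s["tcp_pos"])/.5).round(4).tolist(),"rot",((r.inv()*rot).as_rotvec()/np.pi).round(4).tolist())
E
python3 -c "
from h import *
go([.658,.059,.25])"
```

```text
travel [-1.28, 0.7723, 0.0003] rot [0.0003, -0.0, 0.0309]
```

Emit:
{"api": "drive_tool", "payload": {"plan": [{"travel":[-0.62,0.37,0],"delta_rot":[0,0,0.031]},{"travel":[-0.62,0.37,0],"delta_rot":[0,0,0.031]},{"travel":[-0.62,0.37,0],"delta_rot":[0,0,0.031]},{"travel":[-0.62,0.37,0],"delta_rot":[0,0,0.031]},{"travel":[-0.62,0.37,0],"delta_rot":[0,0,0.031]}], "gripper": 1, "grip_force": 40}}

```text
time_s: 0.88
tcp_pos: [0.3839, -0.2764, 0.2505]
eef_rot: [-0.38, 3.118, -0.0]
contact_force: [0.4, -1.4, 1.7]
gripper_width: -0.0002
```

```bash
python3 -c "
from h import *
go([.658,.059,.25])"
```

```text
travel [-0.6932, 0.5195, 0.001] rot [-0.0001, 0.0001, -0.0001]
```

Emit:
{"api": "drive_tool", "payload": {"plan": [{"travel":[-0.69,0.51,0],"delta_rot":[0,0,0]},{"travel":[-0.69,0.51,0],"delta_rot":[0,0,0]},{"travel":[-0.69,0.51,0],"delta_rot":[0,0,0]},{"travel":[-0.69,0.51,0],"delta_rot":[0,0,0]},{"travel":[-0.69,0.51,0],"delta_rot":[0,0,0]}]}}

```text
time_s: 1.5
tcp_pos: [0.5833, -0.0357, 0.2503]
eef_rot: [-0.38, 3.118, -0.0]
contact_force: [0.6, -1.0, -0.1]
gripper_width: -0.0002
```

```bash
python3 -c "
from h import *
go([.658,.059,.25])"
```

```text
travel [-0.1905, 0.1479, 0.0007] rot [-0.0, 0.0, 0.0]
```

Emit:
{"api": "drive_tool", "payload": {"plan": [{"travel":[-0.19,0.148,0],"delta_rot":[0,0,0]},{"travel":[-0.19,0.148,0],"delta_rot":[0,0,0]},{"travel":[-0.19,0.148,0],"delta_rot":[0,0,0]},{"travel":[-0.19,0.148,0],"delta_rot":[0,0,0]}]}}

```text
time_s: 2.0
tcp_pos: [0.6567, 0.0571, 0.2499]
eef_rot: [0.38, -3.118, 0.001]
contact_force: [-0.5, -0.9, 0.1]
gripper_width: 0.0003
```

```bash
python3 -c "
from h import *
go([.658,.059,.25])
import pickle
w=cam('wrist');t=cam('top');s=cam('side')
pickle.dump((w,t,s),open('c1.pkl','wb'))
crop(w,0,0,512,384,1.5,'w1.png')
crop(t,150,90,300,305,2.7,'t1.png')
print(w['T'].round(4))
for p in [(.6339,.0531,.125),(.5886,.0416,.125)]: print(w2px(w,p)*1.5)
"
```

```text
travel [-0.0035, 0.0031, -0.0002] rot [-0.0001, -0.0003, 0.0001]
[[-2.408e-01 -9.298e-01 -2.784e-01  5.843e-01]
 [ 9.706e-01 -2.307e-01 -6.900e-02  3.980e-02]
 [-1.000e-04 -2.868e-01  9.580e-01  3.748e-01]
 [ 0.000e+00  0.000e+00  0.000e+00  1.000e+00]]
[382.88303119 252.24799762]
[382.48762183 161.68594885]
```

View pics/w1.png

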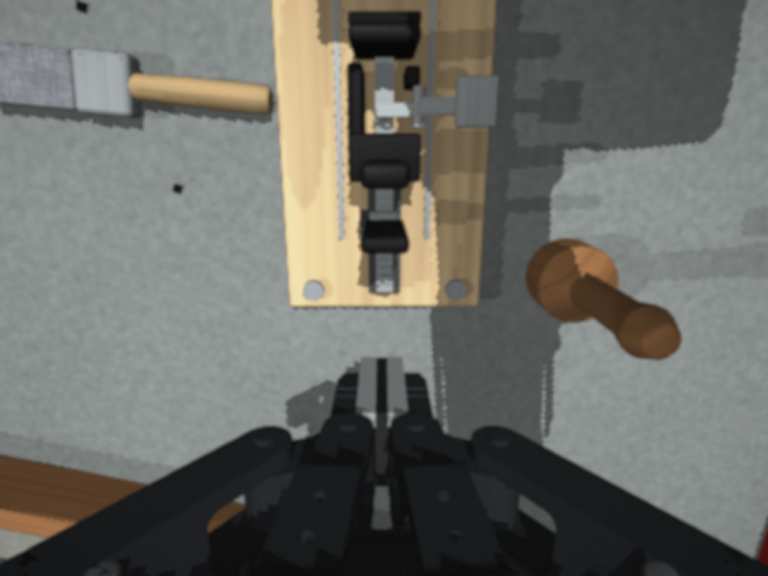

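Emit:
{"api": "drive_tool", "payload": {"plan": [{"travel":[0,0.003,0.12],"delta_rot":[0,0,0]},{"travel":[0,0.003,0.24],"delta_rot":[0,0,0]},{"travel":[0,0.003,0.288],"delta_rot":[0,0,0]},{"travel":[0,0.003,0.288],"delta_rot":[0,0,0]},{"travel":[0.01,0.003,0.288],"delta_rot":[0,0,0]}]}}

```text
time_s: 2.78
tcp_pos: [0.6526, 0.057, 0.1086]
eef_rot: [-0.379, 3.115, -0.0]
contact_force: [-0.2, 0.5, 0.1]
gripper_width: 0.0004
```

```bash
cat >> h.py <<'E'
P0=np.array([.6339,.0531,.105])
def rel():
    s=manip.get_state()
    d=s["tcp_pos"]-P0; f=s["contact_force"]
    print("t",round(s["time_s"],2),"clampx %.2f y %.2f z %.2f mm"%(d@EX*1e3,d@EY*1e3,d[2]*1e3),"F x %.1f y %.1f z %.1f"%(f@EX,f@EY,f[2]))
E
python3 -c "
from h import *
rel()
w=cam('wrist')
crop(w,0,0,512,384,1.5,'w2.png')
"
```

```text
t 2.77 clampx -19.06 y 0.71 z 3.56 mm F x 0.1 y -0.6 z 0.1
```

View pics/w2.png

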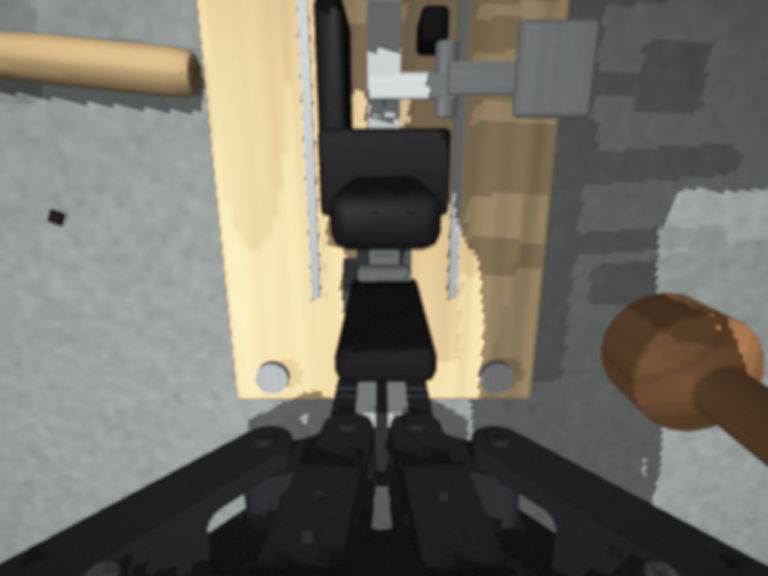

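Emit:
{"api": "drive_tool", "payload": {"plan": [{"travel":[0.008,0,0.004],"delta_rot":[0,0,0]},{"travel":[0.016,0,0.004],"delta_rot":[0,0,0]},{"travel":[0.02,0,0.004],"delta_rot":[0,0,0]}]}}

```text
time_s: 3.2
tcp_pos: [0.6428, 0.0552, 0.1054]
eef_rot: [-0.38, 3.115, 0.0]
contact_force: [2.4, 1.4, 2.3]
gripper_width: 0.0002
```

```bash
python3 -c "
from h import *
rel()
"
```

```text
t 3.2 clampx -9.10 y 0.08 z 0.42 mm F x -2.6 y -0.8 z 2.3
```

Emit:
{"api": "drive_tool", "payload": {"plan": [{"travel":[0.008,0,0],"delta_rot":[0,0,0]},{"travel":[0.016,0,0],"delta_rot":[0,0,0]}]}}

```text
time_s: 3.45
tcp_pos: [0.6363, 0.0536, 0.1054]
eef_rot: [-0.38, 3.113, 0.0]
contact_force: [9.6, 1.8, -0.6]
gripper_width: 0.0002
```

```bash
python3 -c "
from h import *
rel()
"
```

```text
t 3.45 clampx -2.42 y 0.08 z 0.43 mm F x -9.7 y 0.6 z -0.6
```

Emit:
{"api": "drive_tool", "payload": {"plan": [{"travel":[0.006,0,0],"delta_rot":[0,0,0]},{"travel":[0.008,0,0],"delta_rot":[0,0,0]}]}}

```text
time_s: 3.7
tcp_pos: [0.6323, 0.0526, 0.1054]
eef_rot: [-0.38, 3.113, 0.0]
contact_force: [7.8, -0.3, -0.2]
gripper_width: 0.0002
```

```bash
python3 -c "
from h import *
rel()
crop(cam('wrist'),0,0,512,384,1.5,'w3.png')
"
```

```text
t 3.7 clampx 1.72 y 0.09 z 0.41 mm F x -7.5 y 2.2 z -0.2
```

View pics/w3.png

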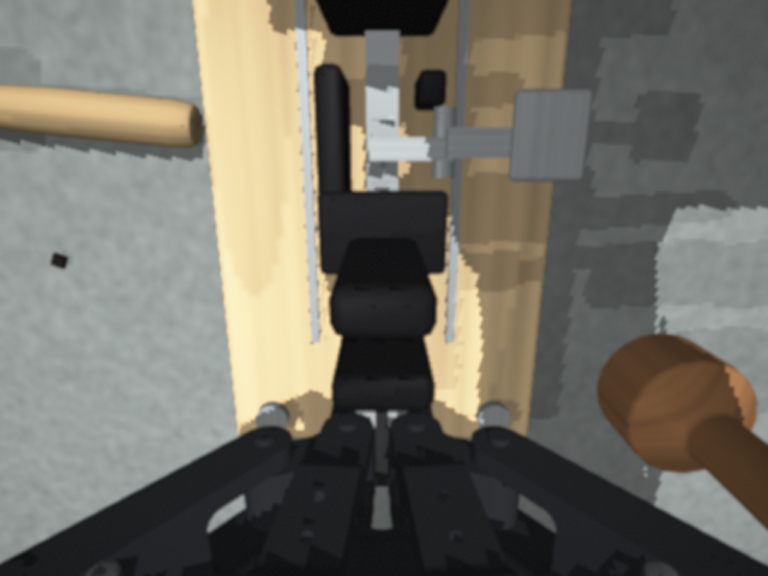

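Emit:
{"api": "drive_tool", "payload": {"plan": [{"travel":[0.006,0,0],"delta_rot":[0,0,0]},{"travel":[0.01,0,0],"delta_rot":[0,0,0]}]}}

```text
time_s: 4.0
tcp_pos: [0.6276, 0.0514, 0.1054]
eef_rot: [-0.38, 3.113, 0.0]
contact_force: [8.6, 1.1, 0.9]
gripper_width: 0.0
```

```bash
python3 -c "
from h import *
rel()
"
```

```text
t 4.0 clampx 6.51 y 0.11 z 0.42 mm F x -8.6 y 1.0 z 0.9
```

Emit:
{"api": "drive_tool", "payload": {"plan": [{"travel":[0.004,0,0],"delta_rot":[0,0,0]}]}}

```text
time_s: 4.12
tcp_pos: [0.6259, 0.051, 0.1054]
eef_rot: [-0.38, 3.112, 0.0]
contact_force: [9.0, 1.3, 0.1]
gripper_width: -0.0
```

```bash
python3 -c "
from h import *
rel()
import pickle
t=cam('top')
s=cam('side')
pickle.dump((t,s),open('c2.pkl','wb'))
crop(t,190,130,300,300,3.4,'t2.png')
crop(s,120,140,350,300,3.4,'s2.png')
"
```

```text
t 4.12 clampx 8.32 y 0.12 z 0.43 mm F x -9.0 y 0.8 z 0.1
```

View pics/t2.png

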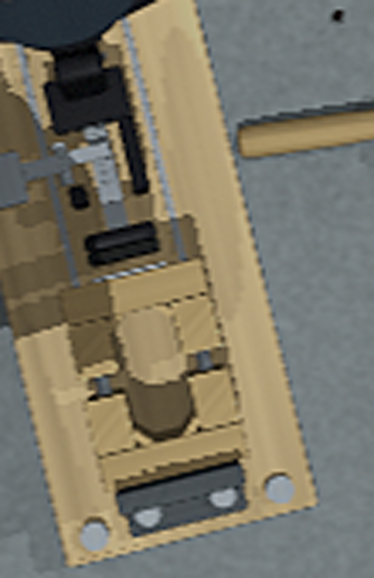

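View pics/s2.png

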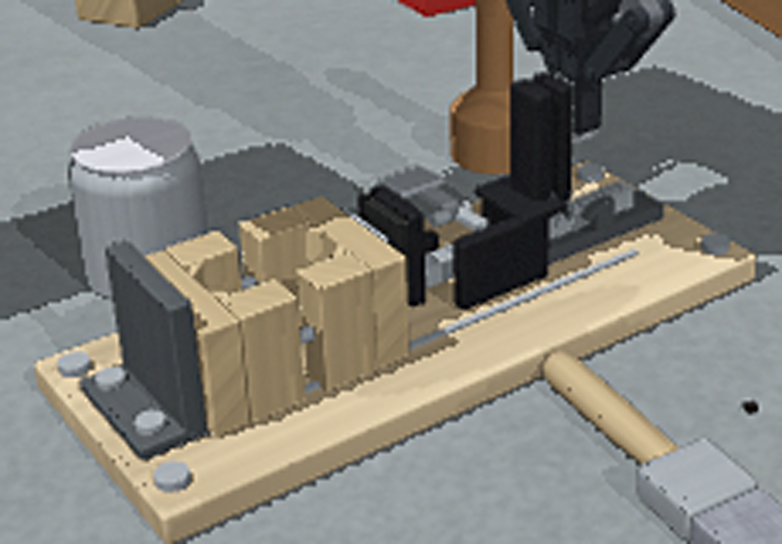

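Emit:
{"api": "drive_tool", "payload": {"plan": [{"travel":[0.003,0,0],"delta_rot":[0,0,0]},{"travel":[0.003,0,0],"delta_rot":[0,0,0]}]}}

```text
time_s: 4.47
tcp_pos: [0.6253, 0.0508, 0.1055]
eef_rot: [-0.38, 3.111, 0.001]
contact_force: [10.1, 1.5, -2.0]
gripper_width: 0.0004
```

```bash
python3 -c "
from h import *
rel()
"
```

```text
t 4.47 clampx 8.94 y 0.14 z 0.48 mm F x -10.2 y 0.9 z -2.0
```

Emit:
{"api": "drive_tool", "payload": {"plan": [{"travel":[0.003,0,0],"delta_rot":[0,0,0]},{"travel":[0.003,0,0],"delta_rot":[0,0,0]}]}}

```text
time_s: 4.72
tcp_pos: [0.6252, 0.0509, 0.1056]
eef_rot: [-0.38, 3.108, 0.001]
contact_force: [15.0, 1.4, -4.5]
gripper_width: 0.0
```

```bash
python3 -c "
from h import *
rel()
"
```

```text
t 4.72 clampx 8.99 y 0.07 z 0.58 mm F x -14.9 y 2.2 z -4.5
```

Emit:
{"api": "drive_tool", "payload": {"plan": [{"travel":[-0.02,0,0],"delta_rot":[0,0,0]},{"travel":[-0.04,0,0],"delta_rot":[0,0,0]},{"travel":[-0.058,0,0],"delta_rot":[0,0,0]},{"travel":[-0.058,0,0],"delta_rot":[0,0,0]}]}}

```text
time_s: 5.22
tcp_pos: [0.6479, 0.0566, 0.1029]
eef_rot: [0.379, -3.115, -0.0]
contact_force: [0.0, -0.5, -0.3]
gripper_width: 0.0003
```

```bash
python3 -c "
from h import *
rel()
t=cam('top')
s=cam('side')
crop(t,190,130,300,300,3.4,'t3.png')
crop(s,120,140,350,300,3.4,'s3.png')
"
```

```text
t 5.22 clampx -14.46 y -0.07 z -2.07 mm F x 0.1 y 0.5 z -0.3
```

View pics/t3.png

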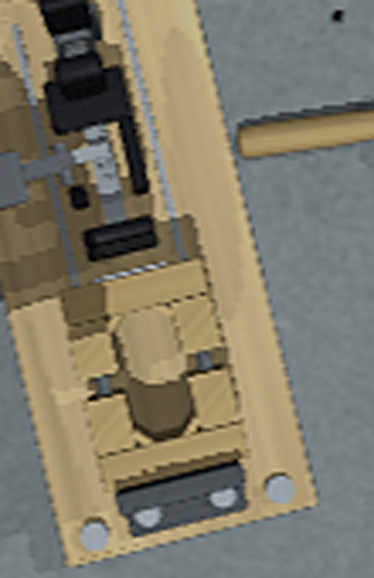

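View pics/s3.png

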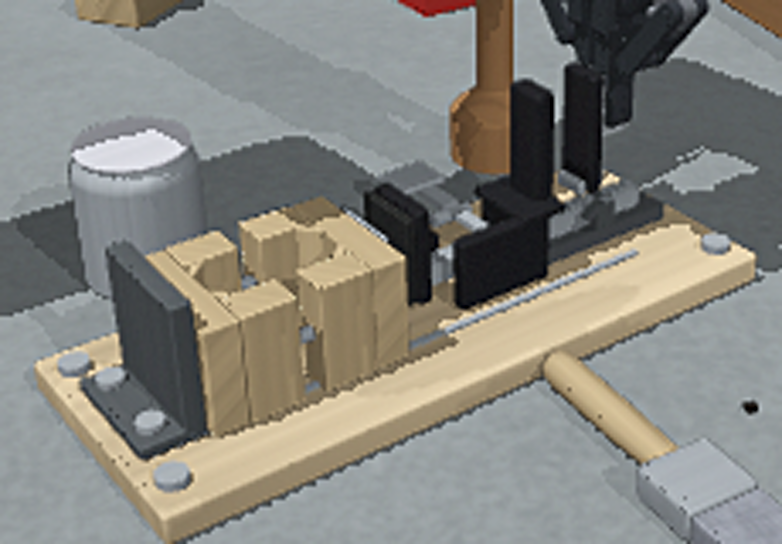

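Emit:
{"api": "drive_tool", "payload": {"plan": [{"travel":[0.01,0,-0.004],"delta_rot":[0,0,0]},{"travel":[0.02,0,-0.004],"delta_rot":[0,0,0]},{"travel":[0.028,0,-0.004],"delta_rot":[0,0,0]}]}}

```text
time_s: 5.7
tcp_pos: [0.6363, 0.0538, 0.1066]
eef_rot: [-0.38, 3.114, 0.001]
contact_force: [9.8, 1.4, -6.8]
gripper_width: 0.0002
```

```bash
python3 -c "
from h import *
rel()
"
```

```text
t 5.7 clampx -2.48 y -0.07 z 1.57 mm F x -9.9 y 1.1 z -6.8
```

Emit:
{"api": "drive_tool", "payload": {"plan": [{"travel":[0.005,0,0],"delta_rot":[0,0,0]},{"travel":[0.008,0,0],"delta_rot":[0,0,0]}]}}

```text
time_s: 5.95
tcp_pos: [0.6323, 0.0528, 0.1065]
eef_rot: [-0.38, 3.115, 0.001]
contact_force: [7.8, 1.1, -4.9]
gripper_width: -0.0
```

```bash
python3 -c "
from h import *
rel()
"
```

```text
t 5.95 clampx 1.59 y -0.09 z 1.53 mm F x -7.8 y 0.9 z -4.9
```

Emit:
{"api": "drive_tool", "payload": {"plan": [{"travel":[0.004,0,0.002],"delta_rot":[0,0,0]},{"travel":[0.007,0,0.002],"delta_rot":[0,0,0]}]}}

```text
time_s: 6.2
tcp_pos: [0.6302, 0.0522, 0.1066]
eef_rot: [-0.38, 3.112, 0.001]
contact_force: [11.7, 1.9, -4.5]
gripper_width: -0.0003
```

```bash
python3 -c "
from h import *
rel()
"
```

```text
t 6.2 clampx 3.84 y -0.07 z 1.58 mm F x -11.8 y 0.9 z -4.5
```

Emit:
{"api": "drive_tool", "payload": {"plan": [{"travel":[0.003,0,0],"delta_rot":[0,0,0]},{"travel":[0.005,0,0],"delta_rot":[0,0,0]}]}}

```text
time_s: 6.45
tcp_pos: [0.6292, 0.052, 0.1066]
eef_rot: [-0.38, 3.108, 0.002]
contact_force: [14.4, 2.5, -6.5]
gripper_width: -0.0
```

```bash
python3 -c "
from h import *
rel()
"
```

```text
t 6.45 clampx 4.78 y -0.08 z 1.65 mm F x -14.6 y 1.1 z -6.5
```

Emit:
{"api": "drive_tool", "payload": {"plan": [{"travel":[0.003,0,0.002],"delta_rot":[0,0,0]},{"travel":[0.005,0,0.002],"delta_rot":[0,0,0]}]}}

```text
time_s: 6.7
tcp_pos: [0.6277, 0.0517, 0.1066]
eef_rot: [-0.38, 3.106, 0.002]
contact_force: [14.6, 3.2, -3.6]
gripper_width: -0.0001
```

```bash
python3 -c "
from h import *
rel()
"
```

```text
t 6.7 clampx 6.39 y -0.09 z 1.64 mm F x -14.9 y 0.4 z -3.6
```

Emit:
{"api": "drive_tool", "payload": {"plan": [{"travel":[0.002,0,0],"delta_rot":[0,0,0]},{"travel":[0.004,0,0],"delta_rot":[0,0,0]}]}}

```text
time_s: 6.95
tcp_pos: [0.6259, 0.0512, 0.1066]
eef_rot: [-0.38, 3.106, 0.002]
contact_force: [15.6, 2.3, -4.1]
gripper_width: 0.0005
```

```bash
python3 -c "
from h import *
rel()
"
```

```text
t 6.95 clampx 8.25 y -0.07 z 1.62 mm F x -15.6 y 1.5 z -4.1
```

Emit:
{"api": "drive_tool", "payload": {"plan": [{"travel":[0.002,0,0],"delta_rot":[0,0,0]},{"travel":[0.002,0,0],"delta_rot":[0,0,0]}]}}

```text
time_s: 7.2
tcp_pos: [0.6252, 0.051, 0.1067]
eef_rot: [-0.38, 3.105, 0.002]
contact_force: [16.2, 2.9, -4.2]
gripper_width: 0.0
```

```bash
python3 -c "
from h import *
rel()
go(P0-EX*.016)
t=cam('top')
crop(t,190,130,300,300,3.4,'t4.png')
"
```

```text
t 7.2 clampx 8.92 y -0.08 z 1.69 mm F x -16.4 y 1.1 z -4.2
travel [-0.0498, -0.0002, 0.0041] rot [-0.0001, 0.0043, 0.0003]
```

View pics/t4.png

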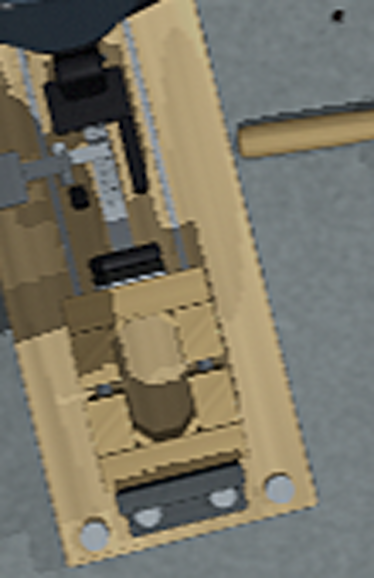

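Emit:
{"api": "drive_tool", "payload": {"plan": [{"travel":[-0.02,0,0],"delta_rot":[0,0,0]},{"travel":[-0.04,0,0],"delta_rot":[0,0,0]},{"travel":[-0.06,0,0],"delta_rot":[0,0,0]},{"travel":[-0.06,0,0],"delta_rot":[0,0,0]}]}}

```text
time_s: 7.75
tcp_pos: [0.6487, 0.0567, 0.1031]
eef_rot: [0.379, -3.116, 0.0]
contact_force: [0.2, -0.4, -0.7]
gripper_width: 0.0001
```

```bash
python3 -c "
from h import *
rel()
t=cam('top')
crop(t,190,130,300,300,3.4,'t5.png')
rel()
"
```

```text
t 7.75 clampx -15.25 y 0.06 z -1.86 mm F x -0.1 y 0.5 z -0.7
t 7.8 clampx -14.98 y 0.04 z -1.80 mm F x 1.1 y -0.3 z -0.9
```

View pics/t5.png

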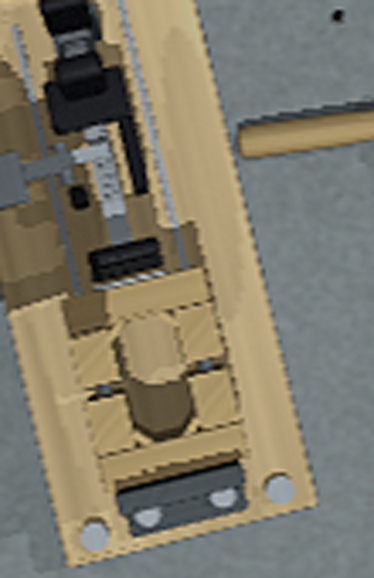

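Emit:
{"api": "drive_tool", "payload": {"plan": [{"travel":[0.01,0,-0.003],"delta_rot":[0,0,0]},{"travel":[0.02,0,-0.003],"delta_rot":[0,0,0]},{"travel":[0.028,0,-0.003],"delta_rot":[0,0,0]}]}}

```text
time_s: 8.18
tcp_pos: [0.6371, 0.054, 0.106]
eef_rot: [-0.38, 3.114, 0.001]
contact_force: [14.9, 0.9, -10.6]
gripper_width: -0.0003
```

```bash
python3 -c "
from h import *
rel()
"
```

```text
t 8.18 clampx -3.35 y -0.07 z 1.00 mm F x -14.6 y 2.7 z -10.6
```

Emit:
{"api": "drive_tool", "payload": {"plan": [{"travel":[0.003,0,0],"delta_rot":[0,0,0]},{"travel":[0.005,0,0],"delta_rot":[0,0,0]}]}}

```text
time_s: 8.43
tcp_pos: [0.6363, 0.0538, 0.1061]
eef_rot: [-0.379, 3.11, 0.002]
contact_force: [14.1, 1.8, -9.4]
gripper_width: 0.0002
```

```bash
python3 -c "
from h import *
rel()
"
```

```text
t 8.43 clampx -2.51 y -0.10 z 1.06 mm F x -14.1 y 1.6 z -9.4
```

Emit:
{"api": "drive_tool", "payload": {"plan": [{"travel":[0.003,0,0],"delta_rot":[0,0,0]},{"travel":[0.005,0,0],"delta_rot":[0,0,0]}]}}

```text
time_s: 8.68
tcp_pos: [0.634, 0.0532, 0.1061]
eef_rot: [-0.379, 3.11, 0.002]
contact_force: [14.5, 1.3, -10.2]
gripper_width: -0.0003
```

```bash
python3 -c "
from h import *
rel()
"
```

```text
t 8.68 clampx -0.07 y -0.07 z 1.08 mm F x -14.4 y 2.2 z -10.2
```

Emit:
{"api": "drive_tool", "payload": {"plan": [{"travel":[0.002,0,0.002],"delta_rot":[0,0,0]},{"travel":[0.002,0,0.002],"delta_rot":[0,0,0]}]}}

```text
time_s: 8.93
tcp_pos: [0.6335, 0.0531, 0.106]
eef_rot: [-0.38, 3.109, 0.002]
contact_force: [14.2, 2.1, -6.7]
gripper_width: -0.0
```

```bash
python3 -c "
from h import *
rel()
"
```

```text
t 8.93 clampx 0.40 y -0.07 z 1.04 mm F x -14.3 y 1.4 z -6.7
```

Emit:
{"api": "drive_tool", "payload": {"plan": [{"travel":[0.002,0,0],"delta_rot":[0,0,0]},{"travel":[0.002,0,0],"delta_rot":[0,0,0]}]}}

```text
time_s: 9.18
tcp_pos: [0.6326, 0.0528, 0.106]
eef_rot: [-0.38, 3.109, 0.002]
contact_force: [13.9, 2.2, -5.9]
gripper_width: -0.0004
```

```bash
python3 -c "
from h import *
rel()
"
```

```text
t 9.18 clampx 1.37 y -0.05 z 1.04 mm F x -14.0 y 1.2 z -5.9
```

Emit:
{"api": "drive_tool", "payload": {"plan": [{"travel":[0.002,0,0],"delta_rot":[0,0,0]},{"travel":[0.002,0,0],"delta_rot":[0,0,0]}]}}

```text
time_s: 9.43
tcp_pos: [0.6317, 0.0526, 0.1061]
eef_rot: [-0.38, 3.108, 0.002]
contact_force: [13.7, 2.5, -5.8]
gripper_width: 0.0
```

```bash
python3 -c "
from h import *
rel()
t=cam('top')
crop(t,190,130,300,300,3.4,'t6.png')
"
```

```text
t 9.43 clampx 2.24 y -0.05 z 1.06 mm F x -13.9 y 0.9 z -5.8
```

View pics/t6.png

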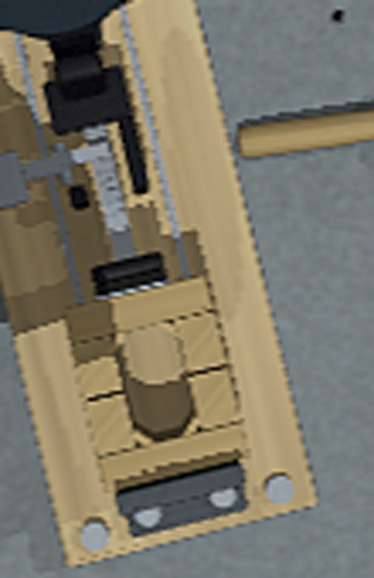

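Nearly shut: only a hairline remains at t6 row ~375–395. Small steps now.

Emit:
{"api": "drive_tool", "payload": {"plan": [{"travel":[0.002,0,0],"delta_rot":[0,0,0]},{"travel":[0.002,0,0],"delta_rot":[0,0,0]}]}}

```text
time_s: 9.72
tcp_pos: [0.6309, 0.0524, 0.106]
eef_rot: [-0.38, 3.108, 0.002]
contact_force: [14.4, 0.8, -6.3]
gripper_width: -0.0001
```

```bash
python3 -c "
from h import *
rel()
"
```

```text
t 9.72 clampx 3.12 y -0.05 z 1.05 mm F x -14.1 y 2.7 z -6.3
```

Emit:
{"api": "drive_tool", "payload": {"plan": [{"travel":[0.001,0,0],"delta_rot":[0,0,0]},{"travel":[0.001,0,0],"delta_rot":[0,0,0]}]}}

```text
time_s: 9.98
tcp_pos: [0.6305, 0.0523, 0.1061]
eef_rot: [-0.38, 3.108, 0.002]
contact_force: [15.6, 2.2, -7.3]
gripper_width: 0.0
```

```bash
python3 -c "
from h import *
rel()
"
```

```text
t 9.97 clampx 3.53 y -0.06 z 1.07 mm F x -15.7 y 1.6 z -7.3
```

Emit:
{"api": "drive_tool", "payload": {"plan": [{"travel":[0.001,0,0],"delta_rot":[0,0,0]},{"travel":[0.001,0,0],"delta_rot":[0,0,0]}]}}

```text
time_s: 10.22
tcp_pos: [0.63, 0.0522, 0.1061]
eef_rot: [-0.38, 3.108, 0.002]
contact_force: [15.2, 3.0, -7.1]
gripper_width: 0.0001
```

```bash
python3 -c "
from h import *
rel()
"
```

```text
t 10.22 clampx 3.99 y -0.07 z 1.06 mm F x -15.4 y 0.8 z -7.1
```

Emit:
{"api": "drive_tool", "payload": {"plan": [{"travel":[0.001,0,0],"delta_rot":[0,0,0]},{"travel":[0.001,0,0],"delta_rot":[0,0,0]}]}}

```text
time_s: 10.48
tcp_pos: [0.6299, 0.0522, 0.1061]
eef_rot: [-0.38, 3.107, 0.002]
contact_force: [17.0, 3.3, -7.8]
gripper_width: 0.0001
```

```bash
python3 -c "
from h import *
rel()
"
```

```text
t 10.47 clampx 4.10 y -0.06 z 1.08 mm F x -17.3 y 0.9 z -7.8
```

Emit:
{"api": "drive_tool", "payload": {"plan": [{"travel":[0.001,0,0],"delta_rot":[0,0,0]},{"travel":[0.001,0,0],"delta_rot":[0,0,0]}]}}

```text
time_s: 10.72
tcp_pos: [0.6298, 0.0522, 0.1061]
eef_rot: [-0.38, 3.106, 0.002]
contact_force: [17.0, 2.4, -8.8]
gripper_width: -0.0005
```

```bash
python3 -c "
from h import *
rel()
"
```

```text
t 10.72 clampx 4.21 y -0.06 z 1.10 mm F x -17.1 y 1.8 z -8.8
```

Emit:
{"api": "drive_tool", "payload": {"plan": [{"travel":[0.001,0,0],"delta_rot":[0,0,0]},{"travel":[0.001,0,0],"delta_rot":[0,0,0]}]}}

```text
time_s: 10.98
tcp_pos: [0.6297, 0.0521, 0.1062]
eef_rot: [-0.38, 3.105, 0.002]
contact_force: [18.5, 2.5, -10.2]
gripper_width: 0.0001
```

```bash
python3 -c "
from h import *
rel()
t=cam('top')
crop(t,205,180,265,270,6,'t7.png')
s=cam('side')
crop(s,150,180,260,280,6,'s7.png')
"
```

```text
t 10.97 clampx 4.33 y -0.06 z 1.16 mm F x -18.6 y 2.0 z -10.2
```

View pics/t7.png

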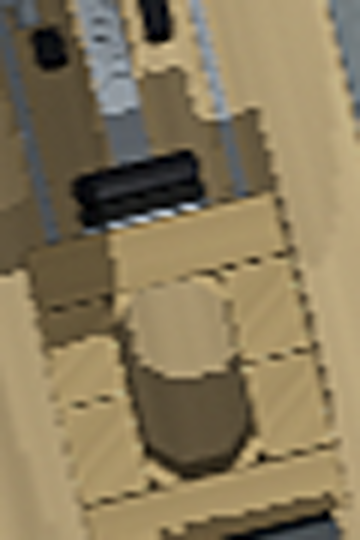

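View pics/s7.png

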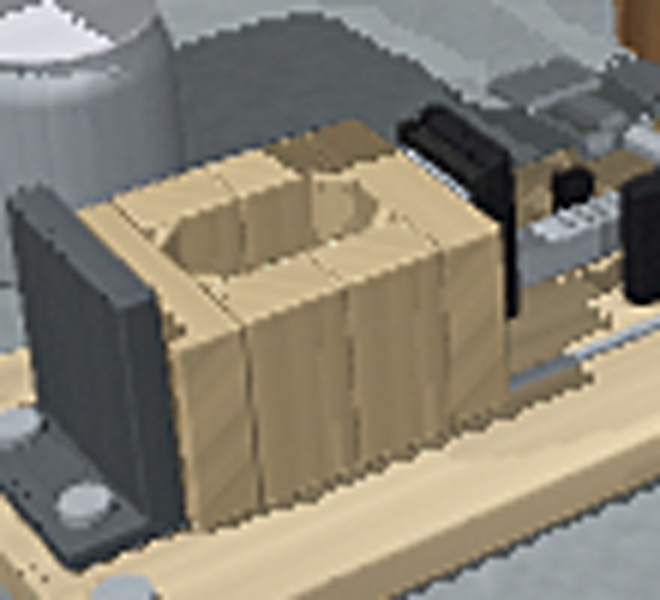

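Emit:
{"api": "drive_tool", "payload": {"plan": [{"travel":[0.001,0,0],"delta_rot":[0,0,0]},{"travel":[0.001,0,0],"delta_rot":[0,0,0]}]}}

```text
time_s: 11.32
tcp_pos: [0.6296, 0.0521, 0.1062]
eef_rot: [-0.38, 3.105, 0.002]
contact_force: [20.7, 2.1, -10.1]
gripper_width: 0.0
```

```bash
python3 -c "
from h import *
rel()
"
```

```text
t 11.32 clampx 4.45 y -0.07 z 1.17 mm F x -20.6 y 3.0 z -10.1
```

Emit:
{"api": "drive_tool", "payload": {"plan": [{"travel":[-0.016,0,0],"delta_rot":[0,0,0]},{"travel":[-0.036,0,0],"delta_rot":[0,0,0]},{"travel":[-0.056,0,0],"delta_rot":[0,0,0]},{"travel":[-0.07,0,0],"delta_rot":[0,0,0]},{"travel":[-0.07,0,0],"delta_rot":[0,0,0]}]}}

```text
time_s: 11.95
tcp_pos: [0.6579, 0.0589, 0.1042]
eef_rot: [0.379, -3.118, 0.0]
contact_force: [0.3, -0.1, -0.8]
gripper_width: 0.0001
```

```bash
python3 -c "
from h import *
rel()
tab=np.array([.5886,.0416,0])+EX*.034-EY*.057; print(tab)
go([tab[0],tab[1],.18])
t=cam('top')
s=cam('side')
crop(t,190,130,300,300,3.4,'t8.png')
crop(s,120,140,350,300,3.4,'s8.png')
"
```

```text
t 11.95 clampx -24.68 y 0.10 z -0.75 mm F x -0.3 y 0.2 z -0.8
[0.54190264 0.08876309 0.        ]
travel [0.211, 0.1136, -0.1513] rot [0.0, -0.0003, -0.0001]
```

View pics/t8.png

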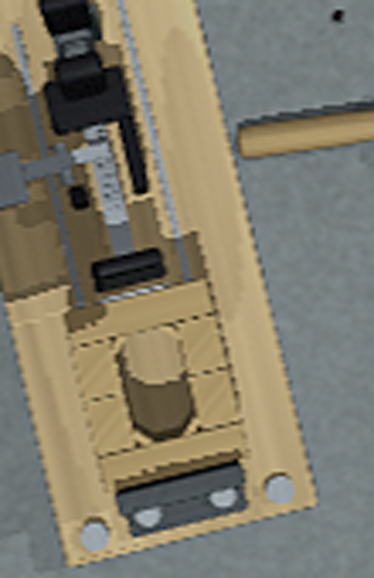

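View pics/s8.png

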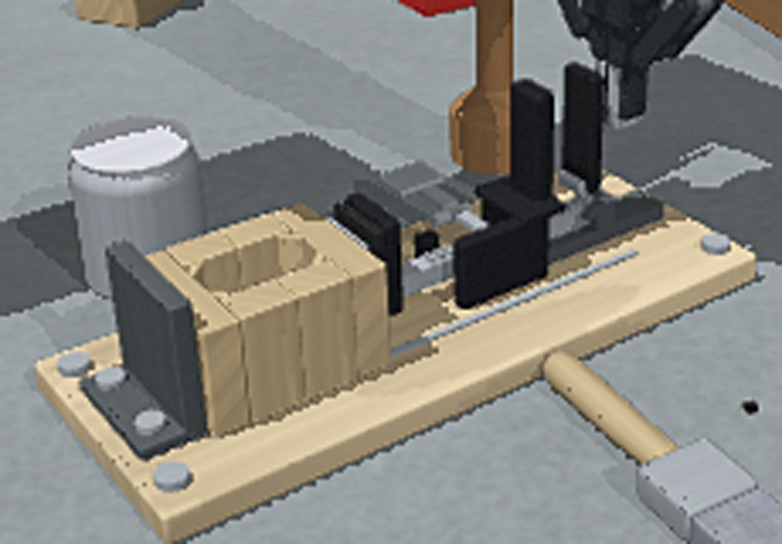

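Emit:
{"api": "drive_tool", "payload": {"plan": [{"travel":[0,0,-0.1],"delta_rot":[0,0,0]},{"travel":[0,0,-0.15],"delta_rot":[0,0,0]},{"travel":[0.11,0.06,-0.15],"delta_rot":[0,0,0]},{"travel":[0.216,0.12,-0.15],"delta_rot":[0,0,0]},{"travel":[0.216,0.12,-0.15],"delta_rot":[0,0,0]}]}}

```text
time_s: 12.68
tcp_pos: [0.534, 0.0913, 0.1797]
eef_rot: [0.383, -3.115, -0.0]
contact_force: [1.2, 0.9, 0.9]
gripper_width: -0.0001
```

```bash
python3 -c "
from h import *
rel()
tab=np.array([.5886,.0416,0])+EX*.037-EY*.060; print(tab)
go([tab[0],tab[1],.085])
w=cam('wrist')
crop(w,0,0,512,384,1.5,'w9.png')
t=cam('top')
crop(t,160,100,300,300,3,'t9.png')
"
```

```text
t 12.68 clampx 87.77 y -61.06 z 74.69 mm F x -1.3 y -0.6 z 0.9
[0.53826981 0.09095455 0.        ]
travel [-0.0086, -0.0028, 0.1894] rot [0.0001, -0.0009, 0.0006]
```

View pics/w9.png

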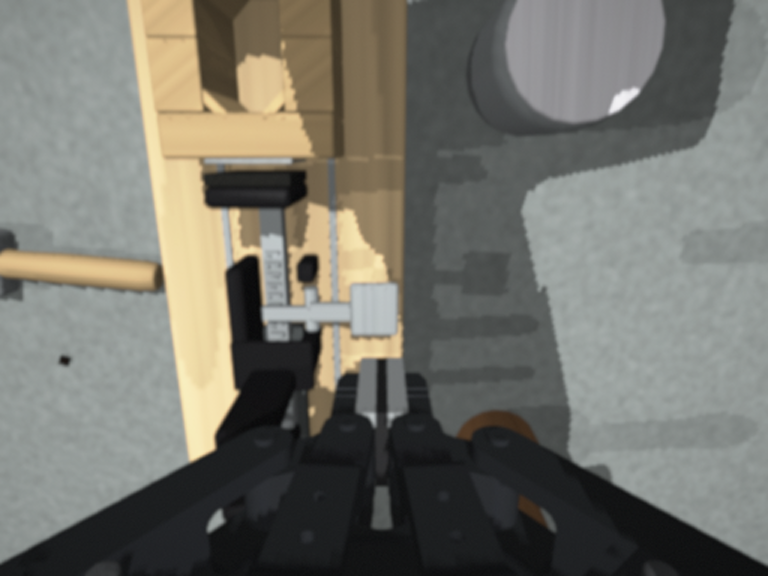

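View pics/t9.png

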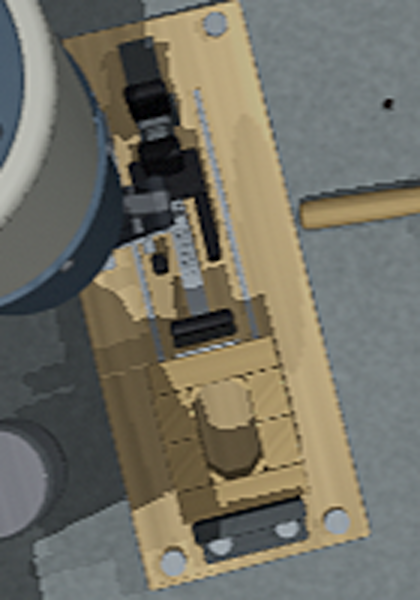

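```bash
python3 -c "
from h import *
w=cam('wrist')
p=px2w(w,374/1.5-.17,309/1.5-.17,.0600);print(p, (p-P0)@EX,(p-P0)@EY)
print(w2px(w,[.5419,.08876,.06])*1.5)
rel()
go([.5383,.0910,.085])
"
```

```text
[0.54654223 0.09003408 0.06      ] 0.07592702159638175 -0.056838302138973076
[373.49292114 300.33349488]
t 12.82 clampx 82.78 y -59.93 z 75.47 mm F x -0.7 y -0.2 z 0.1
travel [0.0021, -0.0004, 0.1909] rot [0.0, 0.0005, 0.0]
```

Emit:
{"api": "drive_tool", "payload": {"plan": [{"travel":[0,0,0.08],"delta_rot":[0,0,0]},{"travel":[0,0,0.15],"delta_rot":[0,0,0]},{"travel":[0,0,0.186],"delta_rot":[0,0,0]},{"travel":[0,0,0.186],"delta_rot":[0,0,0]}]}}

```text
time_s: 13.32
tcp_pos: [0.5388, 0.0907, 0.0852]
eef_rot: [0.378, -3.116, 0.002]
contact_force: [-0.1, -0.5, 0.6]
gripper_width: 0.0002
```

```bash
python3 -c "
from h import *
rel()
w=cam('wrist')
crop(w,0,0,512,384,1.5,'w10.png')
rel()
"
```

```text
t 13.32 clampx 83.29 y -59.38 z -19.77 mm F x 0.2 y 0.4 z 0.6
t 13.38 clampx 82.46 y -59.49 z -18.41 mm F x -0.5 y -0.5 z 0.2
```

View pics/w10.png

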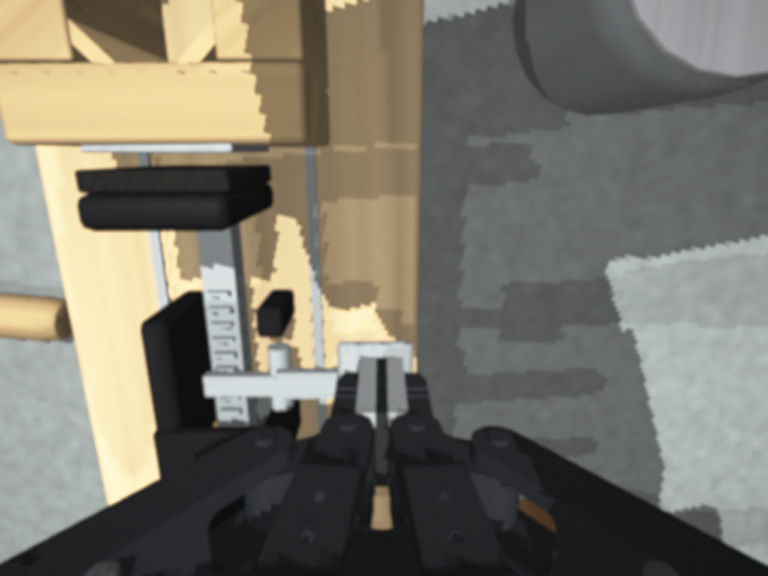

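Emit:
{"api": "drive_tool", "payload": {"plan": [{"travel":[0,0,0.008],"delta_rot":[0,0,0]},{"travel":[0,0,0.016],"delta_rot":[0,0,0]},{"travel":[0,0,0.02],"delta_rot":[0,0,0]}]}}

```text
time_s: 13.75
tcp_pos: [0.5389, 0.0915, 0.077]
eef_rot: [-0.38, 3.118, 0.001]
contact_force: [0.6, 1.1, 0.5]
gripper_width: 0.0001
```

```bash
python3 -c "
from h import *
rel()
"
```

```text
t 13.75 clampx 82.95 y -60.10 z -27.97 mm F x -0.9 y -0.9 z 0.5
```

Emit:
{"api": "drive_tool", "payload": {"plan": [{"travel":[0,0,0.004],"delta_rot":[0,0,0]},{"travel":[0,0,0.008],"delta_rot":[0,0,0]}]}}

```text
time_s: 14.0
tcp_pos: [0.5388, 0.0916, 0.073]
eef_rot: [-0.38, 3.118, 0.001]
contact_force: [-0.1, 1.1, 0.7]
gripper_width: -0.0002
```

```bash
python3 -c "
from h import *
rel()
w=cam('wrist')
crop(w,0,0,512,384,1.5,'w11.png')
"
```

```text
t 14.0 clampx 83.03 y -60.22 z -32.04 mm F x -0.1 y -1.1 z 0.7
```

View pics/w11.png

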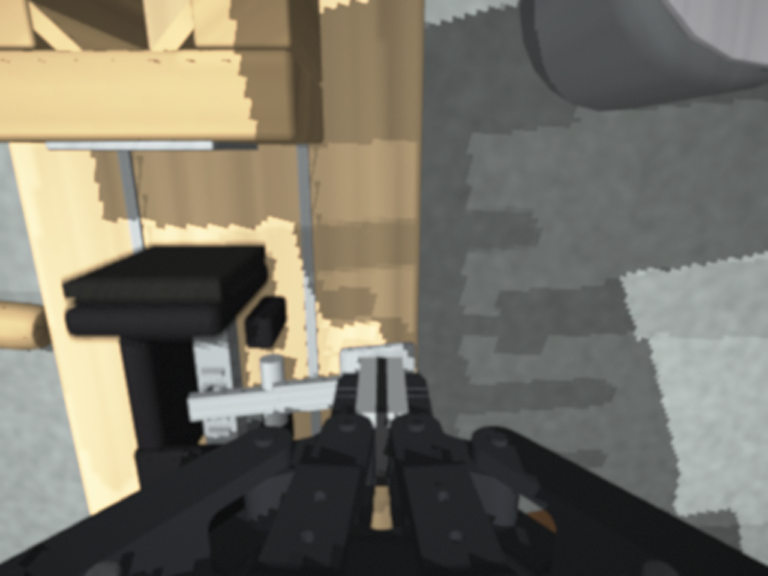

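The jaw is running back (it was at rows 170–230, now 250–335). Hold for a moment until it stops.

Emit:
{"api": "drive_tool", "payload": {"plan": [{"travel":[0,0,0.001],"delta_rot":[0,0,0]},{"travel":[0,0,0.001],"delta_rot":[0,0,0]},{"travel":[0,0,0.001],"delta_rot":[0,0,0]},{"travel":[0,0,0.001],"delta_rot":[0,0,0]},{"travel":[0,0,0.001],"delta_rot":[0,0,0]}]}}

```text
time_s: 14.68
tcp_pos: [0.5387, 0.0914, 0.0723]
eef_rot: [-0.38, 3.118, 0.0]
contact_force: [0.1, 3.0, 1.5]
gripper_width: -0.0001
```

```bash
python3 -c "
from h import *
rel()
w=cam('wrist')
crop(w,0,0,512,384,1.5,'w12.png')
t=cam('top')
crop(t,160,100,300,300,3,'t12.png')
"
```

```text
t 14.68 clampx 83.18 y -60.00 z -32.66 mm F x -0.8 y -2.9 z 1.5
```

View pics/w12.png

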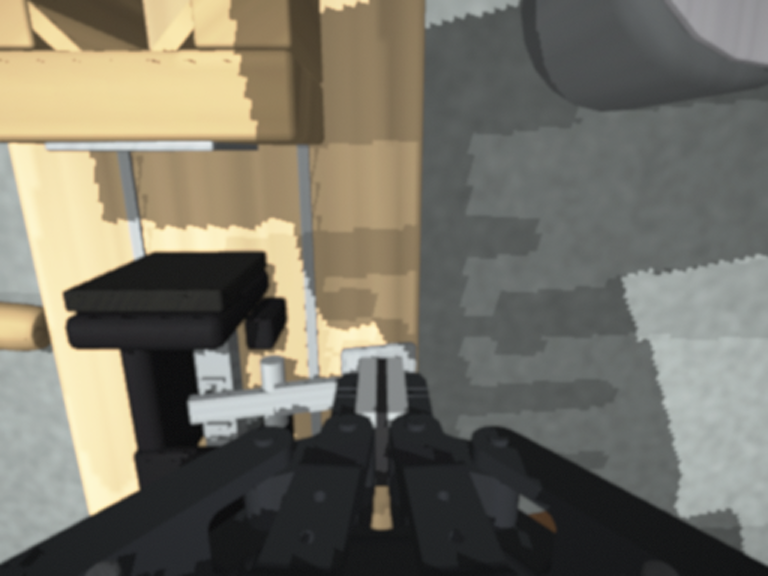

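View pics/t12.png

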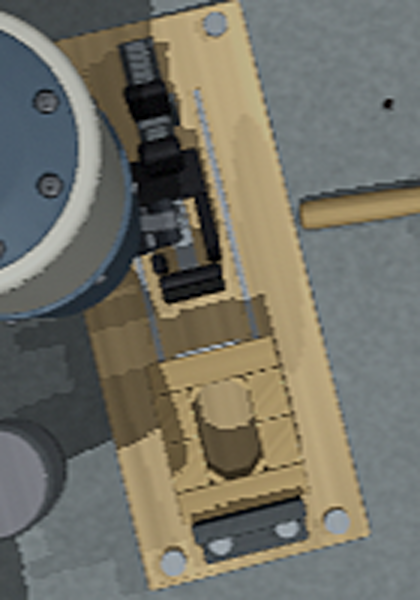

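Emit:
{"api": "drive_tool", "payload": {"plan": [{"travel":[0,0,0.001],"delta_rot":[0,0,0]},{"travel":[0,0,0.001],"delta_rot":[0,0,0]},{"travel":[0,0,0.001],"delta_rot":[0,0,0]},{"travel":[0,0,0.001],"delta_rot":[0,0,0]}]}}

```text
time_s: 15.28
tcp_pos: [0.5387, 0.0913, 0.0718]
eef_rot: [-0.38, 3.119, 0.0]
contact_force: [-0.3, 2.2, 1.8]
gripper_width: 0.0004
```

Emit:
{"api": "drive_tool", "payload": {"plan": [{"travel":[0,0,-0.02],"delta_rot":[0,0,0]},{"travel":[0,0,-0.08],"delta_rot":[0,0,0]},{"travel":[0,0,-0.18],"delta_rot":[0,0,0]},{"travel":[0,0,-0.28],"delta_rot":[0,0,0]},{"travel":[0,0,-0.34],"delta_rot":[0,0,0]}]}}

```text
time_s: 15.9
tcp_pos: [0.5389, 0.0908, 0.2452]
eef_rot: [-0.379, 3.116, -0.0]
contact_force: [0.4, -0.1, -0.8]
gripper_width: 0.0001
```

Emit:
{"api": "drive_tool", "payload": {"plan": [{"travel":[0.1,-0.1,0],"delta_rot":[0,0,0]},{"travel":[0.2,-0.2,0],"delta_rot":[0,0,0]},{"travel":[0.2,-0.3,0],"delta_rot":[0,0,0]},{"travel":[0.2,-0.4,0],"delta_rot":[0,0,0]},{"travel":[0.2,-0.5,0],"delta_rot":[0,0,0]}]}}

```text
time_s: 16.52
tcp_pos: [0.501, -0.1774, 0.2425]
eef_rot: [0.379, -3.118, 0.001]
contact_force: [0.3, 0.5, 0.5]
gripper_width: -0.0002
```

```bash
python3 -c "
from h import *
rel()
t=cam('top')
crop(t,150,90,300,305,2.7,'t13.png')
crop(t,60,60,420,330,2,'t13b.png')
s=cam('side')
crop(s,120,100,380,330,3,'s13.png')
rel()
"
```

```text
t 16.52 clampx 184.40 y 191.84 z 137.48 mm F x -0.4 y -0.4 z 0.5
t 16.62 clampx 184.74 y 193.80 z 136.37 mm F x -0.0 y 0.4 z -1.0
```

View pics/t13.png

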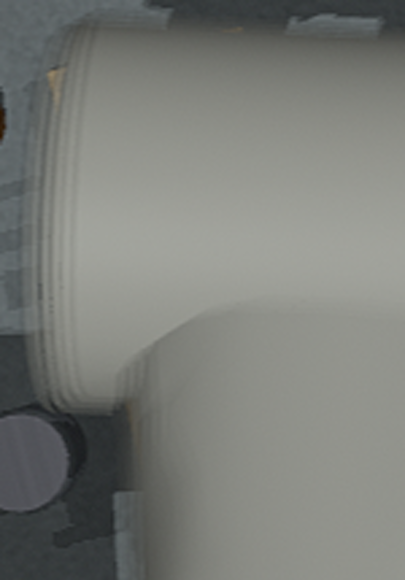

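View pics/s13.png

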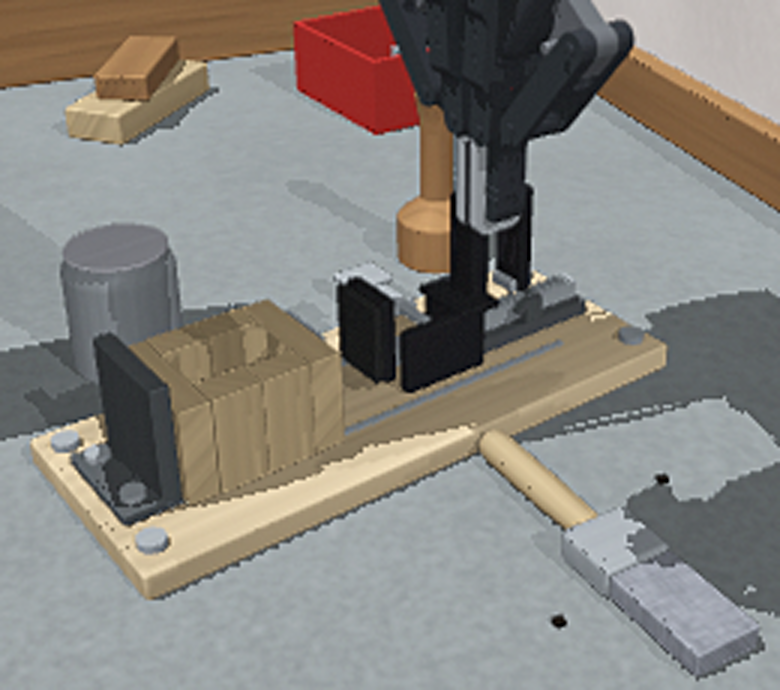

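View pics/t13b.png

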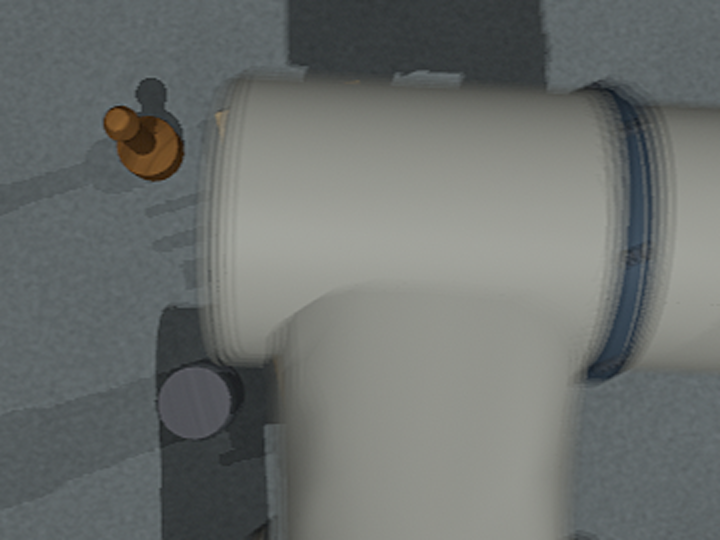

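Emit:
{"api": "drive_tool", "payload": {"plan": [{"travel":[0.1,-0.15,0],"delta_rot":[0,0,0]},{"travel":[0.2,-0.25,0],"delta_rot":[0,0,0]},{"travel":[0.3,-0.35,0],"delta_rot":[0,0,0]},{"travel":[0.4,-0.45,0],"delta_rot":[0,0,0]},{"travel":[0.4,-0.5,0],"delta_rot":[0,0,0]}]}}

```text
time_s: 17.25
tcp_pos: [0.3684, -0.4582, 0.2429]
eef_rot: [-0.38, 3.118, -0.001]
contact_force: [1.7, -0.5, 1.0]
gripper_width: -0.0
```

```bash
python3 -c "
from h import *
rel()
t=cam('top')
crop(t,150,90,300,305,2.7,'t14.png')
crop(t,60,60,420,330,2,'t14b.png')
crop(cam('side'),120,140,350,300,3.4,'s14.png')
rel()
"
```

```text
t 17.25 clampx 380.55 y 432.50 z 137.93 mm F x -1.5 y 0.9 z 1.0
t 17.35 clampx 382.59 y 434.92 z 136.04 mm F x -0.9 y -0.1 z -0.5
```

View pics/t14.png

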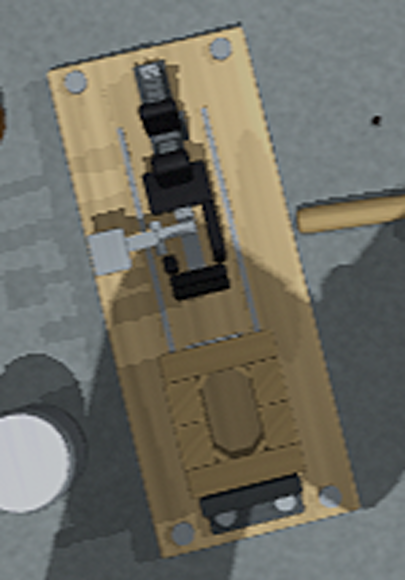

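View pics/s14.png

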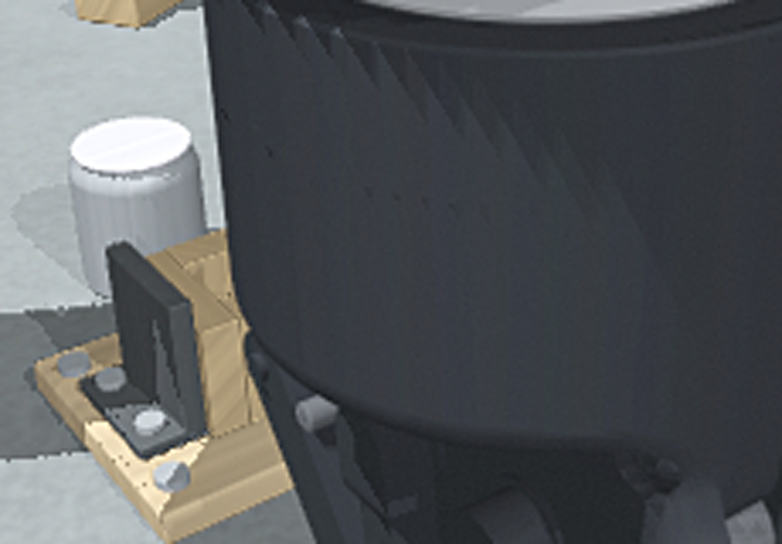

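View pics/t14b.png

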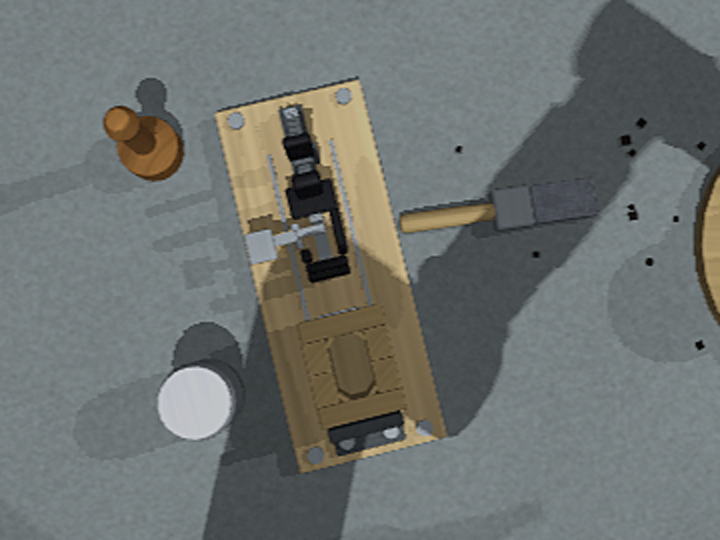

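```bash
python3 -c "
from h import *
print(manip.job_done())"
```

```text
the job is handed in; nothing more can be done
None
```

The core box is shut and the jaw is all the way back. I handed the job in at about 17.4 s of the 58 s; no verdict was reported.

- **Squeezing:** I worked the trigger with three strokes, pushing it from behind with the shut fingers rather than gripping it against the handle. I let it fully back between strokes.
- **Closing force:** The halves met on the third stroke. The trigger stalled after about 17 mm of travel while the measured force climbed from about 15 N to 20.6 N, and I eased off there. Taking off the trigger spring and ratchet, I estimate the jaw bore on the box with about 10 to 15 N. That is a calculation, not a direct reading.
- **Release:** I pressed the tab straight down with under 2 N and held it for about a second until the jaw stopped, then lifted and moved the arm clear.
- **Last checks:** In the final top picture the jaw sits in the same pixels as at the start. The box shows no gap between the halves, the trigger and tab are at rest, and the tin, brush and rammer look where they were. The arm itself blocked the final side picture, but an earlier one taken after the release also showed the box shut.
- **Disagreement:** The side camera's calibration was off from the top camera's by 5 to 10 mm. I positioned by the top and wrist cameras, which agreed with each other and with the given sizes.

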